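# Pit check: refit the bay cover, then hold the sprung hatch

### The job

Get the combat robot ready for its pit check: lower the loose bay cover over the two pins on the robot's front deck until it lies flush, without dropping it. Then take the hatch by its bar, raise it past the balance point of its spring, ease it back and finish still holding it by the bar, motionless, about six degrees below the balance point, with nothing else propping it. Leave the other things on the table where they are.

Things in the scene. Friction and masses are not known exactly. Their poses are not given: they have to be found in the camera images.
- cover: Loose bay cover lying left or right of the combat robot: aluminium plate 80 (x) x 140 (y) x 6 mm, about 0.3 kg, with an upright black grip fin on its middle, 50 mm long in x, 14 mm thick in y, top 49 mm above the plate's underside. Two 11 mm through holes on its y axis, 52 mm either side of the middle; fits either way round. Origin: centre of the underside.
- seat (a point): On the flat front deck (50 mm above the table) of the fixed grey combat robot, midway between two upright pins at y = +-52 mm: 8 mm thick, tapered, 13 mm tall. Axes: x towards the rear bay, y along the pins. The cover is home with its origin here and its y along this y, either way round. The bay's wall rises 74 mm behind (+x), to 50 mm above the deck.
- hatch_bar (a point): Middle of the hatch's grab bar: round steel bar 12 mm thick, 100 mm long, along the robot's y, on a post at each end at the hatch's front edge; its axis 44 mm above the hatch's top face. Axes turn with the hatch. Shut, it is 85 mm behind (+x of) the seat and 100 mm above it.
- hatch_hinge (a point): Middle of the hatch's hinge line (along the robot's y), at the robot's rear on the hatch's underside, 240 mm behind the seat and 50 mm above it. Axes turn with the hatch: the bar is 155 mm in front (-x) and 50 mm above (+z), 163 mm from the hinge line.
- hatch (a joint): Opening angle of the hatch (aluminium, 157 mm long, 172 mm wide, 0.45 kg) in rad: 0 shut and level (how it starts), growing as the front edge rises, stop at 1.45. A spring helps it: it balances at 1.00 rad (57 degrees); below that it falls shut by itself, above it rises to the stop by itself. About 1 N at the bar moves it.
- wedge_robot: Bystander: small blue wedge-shaped robot on four wheels, 125 mm long; lies on the side where the cover is not.
- screwdriver: Bystander: screwdriver lying by the flight case on the left, pointing away from the arm.
- screw_jar: Bystander: small jar, 60 mm wide, 70 mm tall.
- mug: Bystander: mug, about 90 mm tall.
- little_racer: Bystander: small orange robot, 70 mm long.
- tape_roll: Bystander: empty cardboard tape roll lying flat, 90 mm wide, 25 mm tall.
Things that resemble listed ones, but are neither listed nor needed, are in the scene too. There is more than one size of the cover; the one meant has the size given above.

How it is judged:
By the outcome, as a careful person would: the job done as asked, in the order asked, and still so for the second after the job is handed in, while the arm keeps its last pose, push and grip.
It also fails if it takes over 62 s, if anything falls off the work surface, if the arm or the gripper's body presses on something with over 40 N, if the wrist force passes 120 N, or if a joint passes its speed limit or range.

### The arm

A 6-joint arm with a two-finger parallel gripper is mounted at the origin on the work surface. World frame = base frame: x ahead of the robot, y to its left, z up, the work surface at z = 0. Lengths are in m, angles in rad, forces in N, time in s.
With the tool pointing down it reaches from about 0.325 to 0.875 m from the base axis. Payload 4.4 kg.
Tool frame: the origin (TCP) lies at the very end of the fingers, on their centre line; the grasp point (between the pads) lies 19 mm behind it (manip.grasp_offset is the distance from the TCP to the grasp point, in m); z points along the fingers, y is the line along which they close (so a half turn about z gives the same grasp; the last joint's range is limited). The gripper opens to 85 mm and grips with 20 to 120 N. Pads are 22 mm wide; open, the fingers measure 114 mm over their backs; the gripper's body (76 mm by 85 mm) begins 54 mm behind the grasp point. The pads swing forward as they close: fully open they stand 13 mm farther back than shut.
Start: joints at [-0.15, 0.207, 1.542, -0, 1.393, -0.15], TCP at [0.575, -0, 0.21] pointing down, gripper open.
Joint ranges: [-2.73, 2.73], [-0.86, 2.22], [0.23, 2.46], [-1.11, 4.25], [0.08, 2.63], [-2.82, 2.82]. Speed limits (rad/s): [2.79, 2.79, 3.14, 3.14, 3.14, 3.14].

### API

Orientations are given as a unit quaternion [x, y, z, w].
In Python, from rig import manip gives the robot as it stands.
- The arm moves only by the tool move_arm, never from a script. Its arguments are lists of equal length, an entry for each row: "claw": the opening in per cent of the stroke, from 0 (shut) to 100 (fully open); "offset": the shift along the tool's x, y, z each as a share of 80 cm, from -1 to 1, a list of three; "spin": the turn about the tool's z as a share of pi rad, from -1 to 1. A call has 1 to 20 rows; each row is the pose to reach, as a shift and turn from the pose commanded when the call began, along the tool's axes at that moment, turning the shorter way round; what a row does not reach only later rows make up. A row lasts 1/10 s, in which the tool goes at most 50 mm and 8.59 degrees, less where a joint would pass 70% of its speed; a pose out of reach is approached as far as the arm can. A call with a number of a shift or a turn outside -1 to 1 is refused whole. A call with a gripper value outside its range is refused whole. The fingers move at their own pace and stop on an object; "force" is the grip in N (left out, the last holds). Time passes only in rows, so rows that repeat a pose let the fingers close. It gives the time, the measured TCP pose, the force, the opening and the grip force at its end, in the units of the state.
- manip.get_state(): the state, without advancing time (a new reading comes with each control period).
- manip.read_camera(name): name is "scene" or "side" or "wrist"; returns the picture (400x640x3 uint8, blue, green, red); there is no depth.
- manip.calibration(name): a dict with "intrinsics" (3x3 intrinsics, pixels), "camera_from_world" (4x4, takes a point from world to camera coordinates). Camera axes: x right, y up, looking along -z (the intrinsics and any distortion apply to the point x, -y, -z); pixel columns grow to the right and rows downward; lengths in m; the calibration is good to about 2 mm. A picture is of the moment at which its call begins: read the wrist's pose just before it. calibration takes no time and is no camera call; for the wrist camera it gives the pose at the moment of the call.
- manip.hand_in(): hands the job in; it is judged then, once.
Trained networks look in the newest picture that a camera, given by its name, has taken for a name from the list of things; names that differ only in an ending like _2 or _b are one class to them, and where a whole thing is asked for, a point or a joint stands for the part that bears it (a point fixed in the world has none). Each returns a list of dicts, best first, with "conf" (0 to 1); they miss things now and then, are a little off and sometimes report something else, mostly with a low value. They report only what shows in the picture. A call takes as long as a camera call. They do not tell look-alikes from the thing itself.
- manip.recognise(thing, camera): "uv" ([column, row] in pixels, amid what is visible of it).
The state is a dict: "clock": time; "joints": joint angles; "joint_velocities": joint speeds; "joint_torque": joint torques, N m; "tcp_pos": TCP position; "tool_rot": TCP orientation; "ft_force": force on the tool from outside, world axes, zero at the start; "ft_torque": the same for the moment, N m; "width": opening from 0.0 (shut) to 1.0 (fully open); "grasp_force": force on a finger pad.
Only numpy, scipy, OpenCV 4.12 (cv2) and the standard library are available. Lean on these libraries where they do the work, as an engineer would, in place of code of your own. Each camera call takes 0.05 s, during which the arm holds its last target. There are 200 camera calls.

## Working session

There is one attempt and no reset: what is moved stays moved. The work goes in short steps, Python scripts to look and compute and a tool call to move; the robot and the scene stay as the last step left them, time stands still between calls to the robot, and variables do not carry over. Pictures are saved under pics/ and viewed, at most 10 in all, crops included, and the job is handed in when it is done.

Besides the shell and the picture viewer there is one more tool, called after ">>>" as name([rows], argument=value, ...), one row to a line, values as JSON. move_arm: Moves the arm, as the interface text tells. Shift numbers are shares of 80 cm and turn numbers shares of pi rad, none past 1 either way. Its arguments: {"type":"object","properties":{"claw":{"type":"array"},"offset":{"type":"array"},"spin":{"type":"array"},"force":{"type":"number"}},"required":["claw","offset","spin"]}

```bash
mkdir -p pics; cat > h.py <<'E'
import numpy as np, cv2
from rig import manip
def cal(n):
    c=manip.calibration(n); return np.array(c["intrinsics"]),np.array(c["camera_from_world"]),c
def proj(n,P,c=None):
    K,T,_=c or cal(n); p=T[:3,:3]@np.array(P,float)+T[:3,3]; q=K@np.array([p[0],-p[1],-p[2]]); return q[:2]/q[2]
def ray(n,uv,z,c=None):
    K,T,_=c or cal(n); d=np.linalg.inv(K)@np.array([uv[0],uv[1],1.]); d=np.array([d[0],-d[1],-d[2]])
    R=T[:3,:3]; o=-R.T@T[:3,3]; d=R.T@d; return o+d*(z-o[2])/d[2]
E
python3 - <<'E'
from h import *
for n in("scene","side"):
    im=manip.read_camera(n); cv2.imwrite(f"pics/{n}0.png",im)
    print(n,{k:v for k,v in manip.calibration(n).items() if k not in("camera_from_world",)})
    T=cal(n)[1]; print("campos",-T[:3,:3].T@T[:3,3])
    for t in("cover","hatch","hatch_bar","wedge_robot"):
        print(t,[(np.round(d["uv"]),round(d["conf"],2)) for d in manip.recognise(t,n)])
print(manip.get_state()["clock"],manip.get_state()["tool_rot"])
E
```

```text
scene {'intrinsics': array([[362.7534116 ,   0.        , 315.20335484],
       [  0.        , 362.7534116 , 197.66371401],
       [  0.        ,   0.        ,   1.        ]])}
campos [ 1.18333854 -0.12315501  0.99135748]
cover [(array([194., 166.]), 0.88), (array([223., 208.]), 0.65)]
hatch [(array([307., 231.]), 0.83)]
hatch_bar [(array([309., 233.]), 0.67)]
wedge_robot [(array([406., 188.]), 0.82), (array([310., 230.]), 0.71)]
side {'intrinsics': array([[468.65759922,   0.        , 321.50959749],
       [  0.        , 468.65759922, 197.08819419],
       [  0.        ,   0.        ,   1.        ]])}
campos [-0.03555398 -1.02627274  0.87308646]
cover [(array([344., 299.]), 0.67), (array([289., 360.]), 0.63), (array([357., 197.]), 0.56)]
hatch [(array([355., 198.]), 0.58)]
hatch_bar [(array([357., 198.]), 0.71)]
wedge_robot [(array([252., 179.]), 0.9)]
0.5 [ 7.07113270e-01  7.07100291e-01 -3.08644464e-05 -3.45817375e-05]
```

View pics/scene0.png

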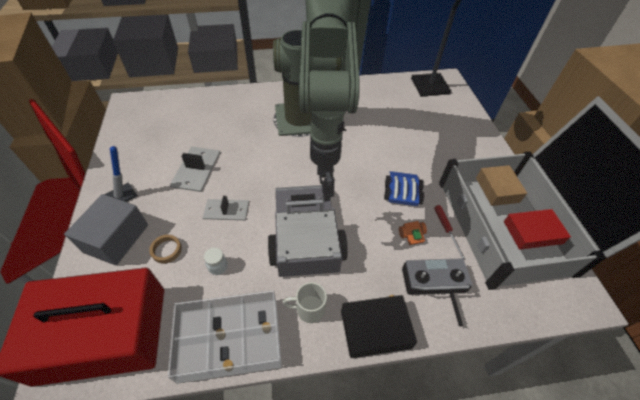

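View pics/side0.png

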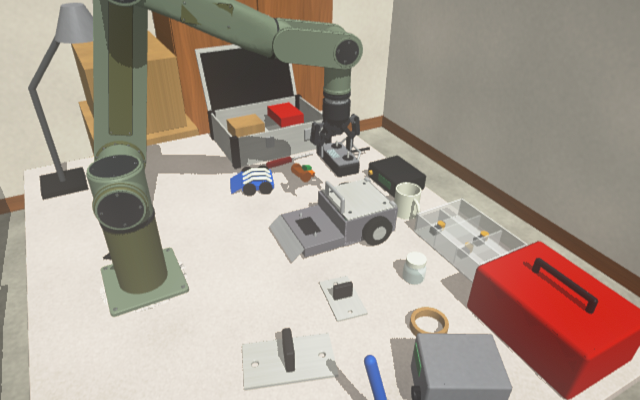

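The scene picture shows two plates with a fin, at (194,166) (large) and (223,208) (small). In the side picture they are at (288,358) and (344,297). The combat robot is at (308,235) in the scene picture, with its front deck towards the arm. I'll measure both plates in one close crop.

```bash
python3 - <<'E'
from h import *
a=cv2.imread("pics/side0.png")[170:400,230:410]; b=cv2.imread("pics/scene0.png")[135:285,165:355]
A=cv2.resize(a,None,fx=2.3,fy=2.6,interpolation=cv2.INTER_CUBIC); A=cv2.resize(a,(414,529),interpolation=cv2.INTER_CUBIC)
B=cv2.resize(b,(380,300),interpolation=cv2.INTER_CUBIC)
o=np.zeros((529,794,3),np.uint8); o[:,:414]=A; o[:300,414:]=B; cv2.imwrite("pics/c1.png",o)
for n,uvs in dict(side=[(243,347),(325,332),(333,375),(249,388),(288,355),(320,284),(352,277),(366,311),(337,319),(344,299)],scene=[(194,166),(223,208)]).items():
    for u in uvs: print(n,u,np.round(ray(n,u,0.006),3))
E
```

```text
side (243, 347) [ 0.153 -0.333  0.006]
side (325, 332) [ 0.337 -0.382  0.006]
side (333, 375) [ 0.296 -0.492  0.006]
side (249, 388) [ 0.127 -0.438  0.006]
side (288, 355) [ 0.233 -0.401  0.006]
side (320, 284) [ 0.403 -0.236  0.006]
side (352, 277) [ 0.491 -0.253  0.006]
side (366, 311) [ 0.458 -0.372  0.006]
side (337, 319) [ 0.382 -0.361  0.006]
side (344, 299) [ 0.431 -0.312  0.006]
scene (194, 166) [ 0.223 -0.416  0.006]
scene (223, 208) [ 0.43  -0.31   0.006]
```

View pics/c1.png

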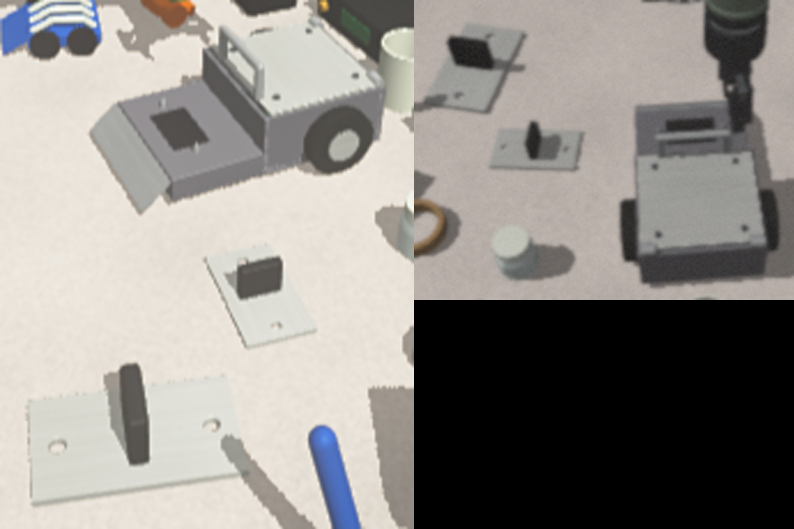

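```bash
python3 - <<'E'
from h import *
c=lambda u,v:(230+u/2.3,170+v/2.3)
for nm,p,z in [("h1",(243,262),.006),("h2",(277,325),.006),("c1",(206,257),.006),("c2",(268,240),.006),("c3",(316,328),.006),("c4",(246,346),.006),("pin1",(163,103),.063),("pin2",(197,148),.063),("bar1",(222,30),.15),("bar2",(262,68),.15),("decknear",(171,195),.05),("deckfar",(120,102),.05)]:
    print(nm,np.round(ray("side",c(*p),z),4))
s=lambda u,v:(165+(u-414)/2,135+v/2)
for nm,p,z in [("h1",(502,150),.006),("h2",(568,149),.006),("c",(499,128),.006),("c",(582,130),.006),("c",(578,169),.006),("c",(490,166),.006),("bar1",(657,136),.15),("bar2",(729,134),.15)]: print("sc",nm,np.round(ray("scene",s(*p),z),4))
print(manip.recognise("cover","wrist"))
print(np.round(proj("wrist",(.43,-.31,0))))
print(manip.get_state()["joints"])
T=cal("wrist")[1]; print(-T[:3,:3].T@T[:3,3],T[:3,:3].round(2), cal("wrist")[0])
E
```

```text
h1 [ 0.4395 -0.2552  0.006 ]
h2 [ 0.4239 -0.3551  0.006 ]
c1 [ 0.4059 -0.2284  0.006 ]
c2 [ 0.4838 -0.237   0.006 ]
c3 [ 0.4586 -0.3781  0.006 ]
c4 [ 0.3799 -0.3649  0.006 ]
pin1 [ 0.4625 -0.0047  0.063 ]
pin2 [ 0.4572 -0.1085  0.063 ]
bar1 [ 0.5475 -0.0051  0.15  ]
bar2 [ 0.548  -0.1042  0.15  ]
decknear [ 0.3964 -0.1586  0.05  ]
deckfar [0.4213 0.0396 0.05  ]
sc h1 [ 0.4321 -0.3555  0.006 ]
sc h2 [ 0.4448 -0.2468  0.006 ]
sc c [ 0.3845 -0.362   0.006 ]
sc c [ 0.4077 -0.2223  0.006 ]
sc c [ 0.4876 -0.2316  0.006 ]
sc c [ 0.4622 -0.3739  0.006 ]
sc bar1 [ 0.5466 -0.1008  0.15  ]
sc bar2 [0.557  0.0033 0.15  ]Traceback (most recent call last):
  File "<stdin>", line 7, in <module>
ValueError: no camera of that name has taken a picture
```

The small plate measures 80 x 140 mm, so it is the cover, centred near (0.432,-0.304) with yaw about -10°. The large plate is about 190 x 115 mm, a look-alike. The seat is near (0.460,-0.056). I'll check what the wrist camera sees from here.

```bash
python3 - <<'E'
from h import *
im=manip.read_camera("wrist"); cv2.imwrite("pics/w0.png",im)
for p in [(.4625,-.005,.063),(.457,-.108,.063),(.46,-.056,.05),(.548,-.053,.15)]: print(p,proj("wrist",p).round())
T=cal("wrist")[1]; print(-T[:3,:3].T@T[:3,3],T[:3,:3].round(2).tolist(), cal("wrist")[0].round())
E
```

```text
(0.4625, -0.005, 0.063) [212. 185.]
(0.457, -0.108, 0.063) [216. 276.]
(0.46, -0.056, 0.05) [218. 227.]
(0.548, -0.053, 0.15) [288. 269.]
[0.57409989 0.06671615 0.37358747] [[1.0, -0.0, 0.0], [0.0, 0.96, -0.26], [-0.0, 0.26, 0.96]] [[311.   0. 321.]
 [  0. 311. 197.]
 [  0.   0.   1.]]
```

>>> move_arm([
  [-0.06,-0.03,0],
  [-0.12,-0.06,0],
  [-0.18,-0.09,0],
  [-0.24,-0.12,0],
  [-0.3,-0.15,0],
  [-0.34,-0.17,0],
  [-0.38,-0.179,0],
  [-0.38,-0.179,0],
  [-0.38,-0.179,0],
  [-0.38,-0.179,0],
  [-0.38,-0.179,0],
  [-0.38,-0.179,0],
  [-0.38,-0.179,0],
  [-0.38,-0.179,0],
], claw=[70,70,70,70,70,70,70,70,70,70,70,70,70,70], spin=[0.046,0.092,0.138,0.184,0.23,0.276,0.322,0.368,0.414,0.46,0.506,0.55,0.556,0.556])

```text
clock: 1.95
tcp_pos: [0.4318, -0.304, 0.2098]
tool_rot: [0.996, -0.087, 0.0, 0.0]
ft_force: [0.6, 0.1, 1.2]
width: 0.703
grasp_force: 0.0
```

```bash
python3 - <<'E'
from h import *
im=manip.read_camera("wrist"); cv2.imwrite("pics/w1.png",im)
print([(np.round(d["uv"]),round(d["conf"],2)) for d in manip.recognise("cover","wrist")])
for p in [(.432,-.304,.049),(.432,-.304,.006)]: print(proj("wrist",p).round())
w0=cv2.imread("pics/w0.png")[120:320,130:370]
o=np.zeros((600,800,3),np.uint8); a=cv2.resize(im,(480,300)); o[:300,:480]=a
o=np.vstack([np.hstack([im,np.zeros((400,160,3),np.uint8)])]); 
b=cv2.resize(w0,(240,200)); o2=np.zeros((600,800,3),np.uint8)
o2[:400,:640]=im; 
cv2.imwrite("pics/w0z.png",cv2.resize(w0,(720,600),interpolation=cv2.INTER_CUBIC))
E
```

```text
[(array([442., 260.]), 0.96), (array([318., 164.]), 0.63)]
[321. 176.]
[321. 169.]
```

View pics/w1.png

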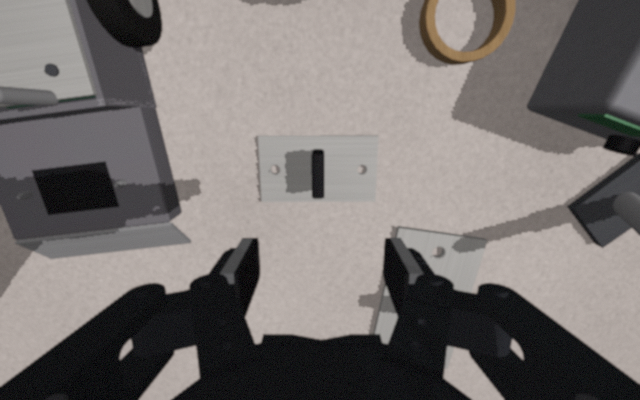

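View pics/w0z.png

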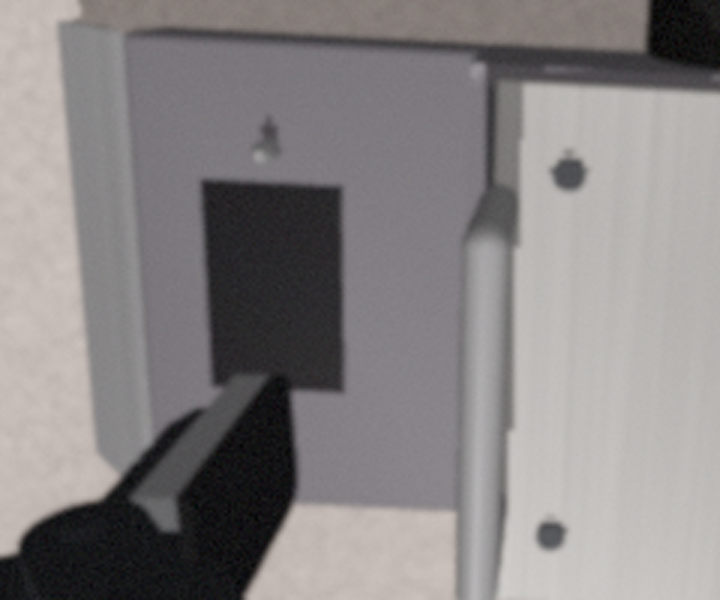

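```bash
python3 - <<'E'
from h import *
for u,z in [((275,169.5),.006),((363,169.5),.006),((258,136),.006),((377,136),.006),((379,201),.006),((261,202),.006),((318,152),.049),((318,176),.049),((318,198),.006)]: print(u,ray("wrist",u,z).round(4))
for u in [(35,172),(107,162),(117,206),(47,214)]: print("pocket",u,ray("wrist",u,.05).round(4))
# w0 frame: start pose calibration
R=np.array([[1,0,0],[0,.9659,-.2588],[0,.2588,.9659]]); C=np.array([0.57409989,0.06671615,0.37358747])
T=np.eye(4);T[:3,:3]=R;T[:3,3]=-R@C; c=(cal("wrist")[0],T,None)
print(proj(0,(.4625,-.005,.063),c))
for nm,p,z in [("pin1",(263,155),.063),("pocket",(203,182),.05),("",(342,187),.05),("",(343,390),.05),("",(212,388),.05),("deckfront",(128,32),.05),("deckfront",(150,440),.05),("barL top",(466,240),.15),("barR",(508,240),.15),("barL",(459,560),.15),("barR",(500,560),.15),("hatchscrew",(570,173),.107),("hatchscrew",(550,535),.107)]:
    print(nm,ray(0,(130+p[0]/3,120+p[1]/3),z,c).round(4))
E
```

```text
(275, 169.5) [ 0.4411 -0.2493  0.006 ]
(363, 169.5) [ 0.4228 -0.3529  0.006 ]
(258, 136) [ 0.4831 -0.2382  0.006 ]
(377, 136) [ 0.4591 -0.3744  0.006 ]
(379, 201) [ 0.3806 -0.3668  0.006 ]
(261, 202) [ 0.4046 -0.2237  0.006 ]
(318, 152) [ 0.4579 -0.305   0.049 ]
(318, 176) [ 0.4328 -0.3005  0.049 ]
(318, 198) [ 0.3974 -0.2937  0.006 ]
pocket (35, 172) [ 0.4892 -0.007   0.05  ]
pocket (107, 162) [ 0.4861 -0.0857  0.05  ]
pocket (117, 206) [ 0.4384 -0.0794  0.05  ]
pocket (47, 214) [ 0.443  -0.0007  0.05  ]
[212.15308322 186.26383312]
pin1 [0.4695 0.0101 0.063 ]
pocket [ 0.443  -0.0019  0.05  ]
 [ 0.4921 -0.0037  0.05  ]
 [ 0.4875 -0.0818  0.05  ]
 [ 0.4383 -0.0809  0.05  ]
deckfront [0.4229 0.0501 0.05  ]
deckfront [ 0.4124 -0.1025  0.05  ]
barL top [0.5474 0.0046 0.15  ]
barR [0.5578 0.0046 0.15  ]
barL [ 0.5428 -0.0864  0.15  ]
barR [ 0.554  -0.0864  0.15  ]
hatchscrew [0.5731 0.0129 0.107 ]
hatchscrew [ 0.5665 -0.1066  0.107 ]
```

The wrist picture (w1) shows the cover's holes at (275,169) and (363,169), so it is centred at (0.432,-0.301) with yaw -10°. The start picture (w0) puts the deck pocket and far pin near seat (0.465,-0.042), yaw about -3°. Next I lower the gripper, grasp the fin and lift.

>>> move_arm([
  [0,-0.004,0.055],
  [0,-0.004,0.11],
  [0,-0.004,0.165],
  [0,-0.004,0.215],
  [0,-0.004,0.242],
  [0,-0.004,0.242],
  [0,-0.004,0.242],
  [0,-0.004,0.242],
  [0,-0.004,0.242],
  [0,-0.004,0.242],
  [0,-0.004,0.242],
  [0,-0.004,0.242],
], claw=[70,70,70,70,70,70,0,0,0,0,0,0], spin=[0,0,0,0,0,0,0,0,0,0,0,0], force=60)

```text
clock: 3.25
tcp_pos: [0.4339, -0.3021, 0.0185]
tool_rot: [0.996, -0.088, 0.002, 0.001]
ft_force: [-0.5, 1.7, 6.4]
width: 0.14
grasp_force: 60.8
```

>>> move_arm([
  [0,-0.004,-0.02],
  [0,-0.004,-0.06],
  [0,-0.004,-0.11],
  [0,-0.004,-0.16],
  [-0.01,-0.03,-0.188],
  [-0.03,-0.075,-0.188],
  [-0.06,-0.125,-0.188],
  [-0.09,-0.175,-0.188],
  [-0.12,-0.225,-0.188],
  [-0.15,-0.27,-0.188],
  [-0.166,-0.305,-0.188],
  [-0.166,-0.315,-0.188],
  [-0.166,-0.315,-0.188],
  [-0.166,-0.315,-0.188],
], claw=[0,0,0,0,0,0,0,0,0,0,0,0,0,0], spin=[0,0,0,0,0,-0.01,-0.02,-0.03,-0.038,-0.038,-0.038,-0.038,-0.038,-0.038])

```text
clock: 4.65
tcp_pos: [0.3462, -0.0302, 0.1669]
tool_rot: [1.0, -0.028, 0.0, 0.001]
ft_force: [0.4, -1.4, -2.5]
width: 0.143
grasp_force: 59.8
```

```bash
python3 - <<'E'
from h import *
c=cal("wrist"); im=manip.read_camera("wrist"); cv2.imwrite("pics/w2.png",im)
np.savez("pics/w2.npz",K=c[0],T=c[1])
for p in [(.4695,.010,.063),(.464,-.094,.063)]: print(proj("wrist",p).round())
s=manip.get_state(); print(s["tcp_pos"],s["tool_rot"],s["ft_force"],s["joints"])
E
```

```text
[261.  40.]
[394.  39.]
[ 0.34626849 -0.03042355  0.16687739] [ 9.99590283e-01 -2.86181659e-02  3.08222302e-04  4.14095017e-04] [ 0.27053274  0.36338797 -2.06391391] [-3.37632477e-01 -2.75112339e-01  2.09902450e+00 -6.21423351e-04
  1.31684143e+00  1.29056388e+00]
```

View pics/w2.png

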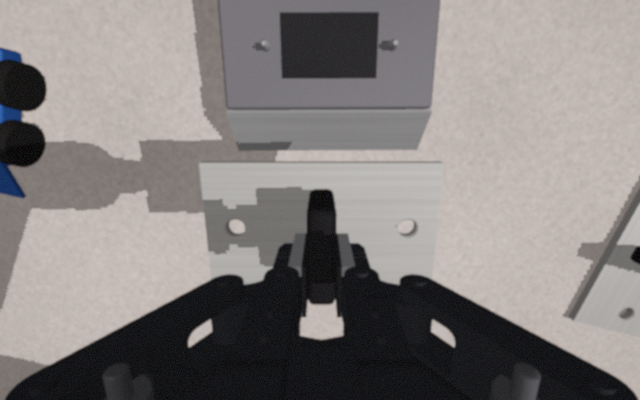

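```bash
python3 - <<'E'
from h import *
im=cv2.imread("pics/w2.png")
z=lambda x,y:cv2.resize(im[y:y+36,x:x+48],(384,288),interpolation=cv2.INTER_CUBIC)
cv2.imwrite("pics/z2.png",np.vstack([np.hstack([z(240,26),z(370,26)]),np.hstack([z(213,209),z(382,209)])]))
c=cal("wrist")
for P in [(.4695,.010),(.464,-.094)]:
  for zz in(.05,.063): print(P,zz,proj("wrist",(*P,zz),c).round(1))
E
```

```text
(0.4695, 0.01) 0.05 [263.9  43.2]
(0.4695, 0.01) 0.063 [260.9  39.7]
(0.464, -0.094) 0.05 [390.2  42.5]
(0.464, -0.094) 0.063 [393.8  38.9]
```

View pics/z2.png

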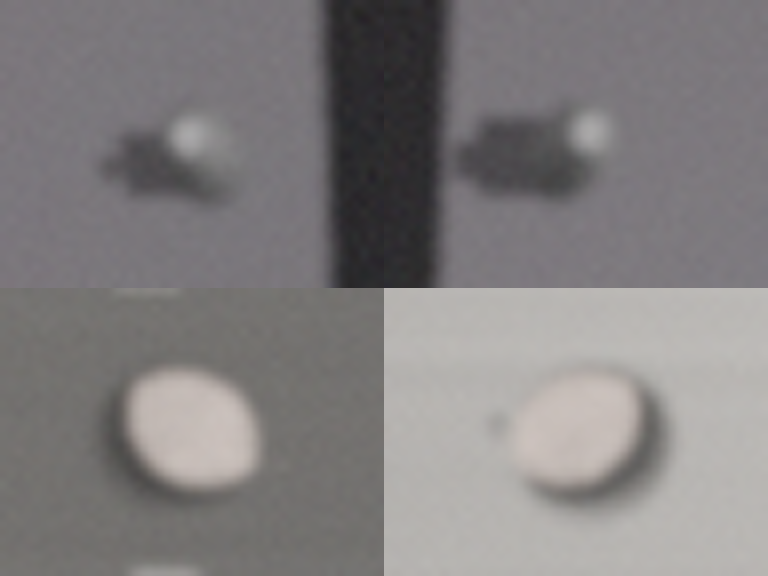

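```bash
python3 - <<'E'
from h import *
d=np.load("pics/w2.npz"); c=(d["K"],d["T"],None)
ang=lambda a,b:np.degrees(np.arctan2(-(a-b)[0],(a-b)[1]))
def rep(n,a,b,z):
    A,B=ray(0,a,z,c),ray(0,b,z,c); m=(A+B)/2; print(n,m.round(4),"dist",np.linalg.norm(A-B).round(4),"yaw",ang(A,B).round(2)); return m
p=rep("pins",(263.7,42.6),(395.8,42.5),.063)
for z in(.150,.154,.158): h=rep("holes",(235.9,227.5),(407.8,227.5),z)
E
```

```text
pins [ 0.4643 -0.0434  0.063 ] dist 0.1038 yaw -3.23
holes [ 0.3432 -0.0302  0.15  ] dist 0.1063 yaw -3.28
holes [ 0.3447 -0.0302  0.154 ] dist 0.104 yaw -3.28
holes [ 0.3462 -0.0303  0.158 ] dist 0.1016 yaw -3.28
```

>>> move_arm([
  [0.05,0.003,0],
  [0.1,0.005,0],
  [0.135,0.008,0.02],
  [0.15,0.008,0.06],
  [0.15,0.008,0.092],
  [0.15,0.008,0.092],
  [0.15,0.008,0.092],
  [0.15,0.008,0.092],
], claw=[0,0,0,0,0,0,0,0], spin=[0,0,0,0,0,0,0,0])

```text
clock: 5.5
tcp_pos: [0.4665, -0.0436, 0.0945]
tool_rot: [1.0, -0.029, 0.001, 0.0]
ft_force: [0.6, 0.2, -2.0]
width: 0.141
grasp_force: 59.8
```

```bash
python3 - <<'E'
from h import *
s=manip.get_state(); print(s["tcp_pos"],s["tool_rot"],s["ft_force"])
c=cal("wrist"); w=manip.read_camera("wrist"); sd=manip.read_camera("side"); np.savez("pics/w3.npz",K=c[0],T=c[1])
cv2.imwrite("pics/w3.png",w); cv2.imwrite("pics/s3.png",sd)
a=cv2.resize(w[150:300,160:480],(800,375),interpolation=cv2.INTER_CUBIC)
b=cv2.resize(sd[170:290,260:420],(300,225),interpolation=cv2.INTER_CUBIC)
o=np.zeros((600,800,3),np.uint8); o[:375]=a; o[375:,:300]=b; cv2.imwrite("pics/z3.png",o)
for p in [(.4672,.0085,.063),(.4614,-.0953,.063)]: print(proj("wrist",p,c).round(1))
E
```

```text
[ 0.46652156 -0.04364448  0.09446081] [ 9.99585749e-01 -2.87423421e-02  1.42414215e-03  4.23826790e-04] [ 0.58194872  0.21103717 -2.03450211]
[243.  218.8]
[399.8 218.4]
```

View pics/z3.png

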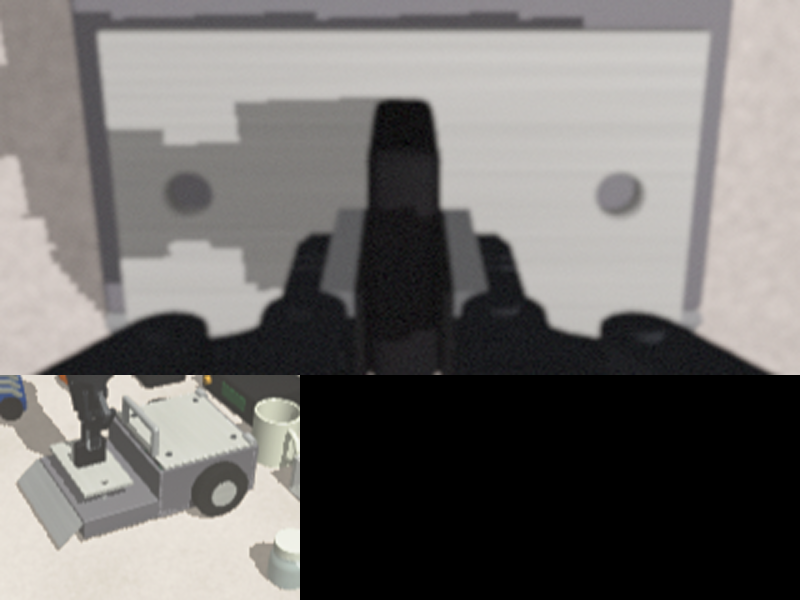

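The hole outlines sit at full-picture (235,227) and (408,227), within 1 mm of the pins found earlier. I'll lower it the rest of the way slowly.

>>> move_arm([
  [-0.001,0,0.008],
  [-0.001,0,0.014],
  [-0.001,0,0.02],
  [-0.001,0,0.024],
  [-0.001,0,0.028],
  [-0.001,0,0.03],
  [-0.001,0,0.032],
  [-0.001,0,0.033],
  [-0.001,0,0.033],
  [-0.001,0,0.033],
], claw=[0,0,0,0,0,0,0,0,0,0], spin=[0,0,0,0,0,0,0,0,0,0])

```text
clock: 6.6
tcp_pos: [0.4648, -0.0428, 0.0685]
tool_rot: [1.0, -0.028, 0.0, 0.0]
ft_force: [-4.0, 1.2, 10.4]
width: 0.141
grasp_force: 61.4
```

>>> move_arm([
  [0,0,0],
  [0,0,0],
  [0,0,0],
  [0,0,0],
  [0,0,-0.03],
  [0,0,-0.08],
  [0,0,-0.13],
  [0,0,-0.16],
  [0.03,0,-0.16],
  [0.07,0,-0.16],
  [0.105,0,-0.16],
  [0.105,0,-0.16],
  [0.105,0,-0.16],
  [0.105,0,-0.16],
  [0.105,0,-0.16],
  [0.105,0,-0.16],
  [0.105,0,-0.16],
  [0.105,0,-0.16],
  [0.105,0,-0.16],
  [0.105,0,-0.16],
], claw=[60,60,60,60,60,60,60,60,60,60,60,60,60,60,60,60,60,60,60,60], spin=[0,0,0,0,0,0,0,-0.04,-0.085,-0.13,-0.175,-0.22,-0.265,-0.31,-0.355,-0.4,-0.445,-0.49,-0.5,-0.5])

```text
clock: 8.6
tcp_pos: [0.548, -0.0473, 0.1942]
tool_rot: [0.727, 0.687, -0.0, -0.0]
ft_force: [0.0, -0.5, -0.3]
width: 0.601
grasp_force: 0.0
```

```bash
python3 - <<'E'
from h import *
s=manip.get_state(); print(s["tcp_pos"],s["tool_rot"],s["ft_force"],s["joints"])
c=cal("wrist"); w=manip.read_camera("wrist"); sd=manip.read_camera("side")
cv2.imwrite("pics/w4.png",w); cv2.imwrite("pics/s4.png",sd)
o=np.zeros((600,800,3),np.uint8); o[:400,:640]=w
o[300:,420:]=cv2.resize(sd[180:275,265:385],(380,300),interpolation=cv2.INTER_CUBIC); cv2.imwrite("pics/z4.png",o)
for p in [(.5492,-.0482,.156),(.552,.0017,.156),(.546,-.098,.156)]: print(proj("wrist",p,c).round(1))
print([(d["uv"],d["conf"]) for d in manip.recognise("hatch_bar","wrist")])
R=np.radians(-3.25);ax=np.array([np.cos(R),np.sin(R),0]);ay=np.array([-np.sin(R),np.cos(R),0]);S=np.array([.4643,-.0434,.05])
for zz,n in((.006,"flush top"),):
  for sx,sy in((-.04,-.07),(.04,-.07),(-.04,.07),(.04,.07)):
    P=S+sx*ax+sy*ay+[0,0,zz]; print(n,(sx,sy),"wrist",proj("wrist",P,c).round(1),"side",proj("side",P).round(1))
E
```

```text
[ 0.54800204 -0.04732963  0.19416106] [ 7.26895254e-01  6.86748213e-01 -2.20729316e-04 -3.63450424e-04] [ 0.0141208  -0.53581026 -0.2984457 ] [-2.43530706e-01  1.67796567e-01  1.62040858e+00  2.13129968e-05
  1.35423770e+00 -1.86751171e-01]
[324.3 214.8]
[324.4 140.8]
[323.7 280.1]
[([416.2, 176.8], 0.79)]
flush top (-0.04, -0.07) wrist [204.6 247.9] side [304.3 240.6]
flush top (0.04, -0.07) wrist [280.5 247.9] side [330.2 233.4]
flush top (-0.04, 0.07) wrist [189.7 109.9] side [285.7 214. ]
flush top (0.04, 0.07) wrist [275.3 109.8] side [310.1 207.8]
```

View pics/z4.png

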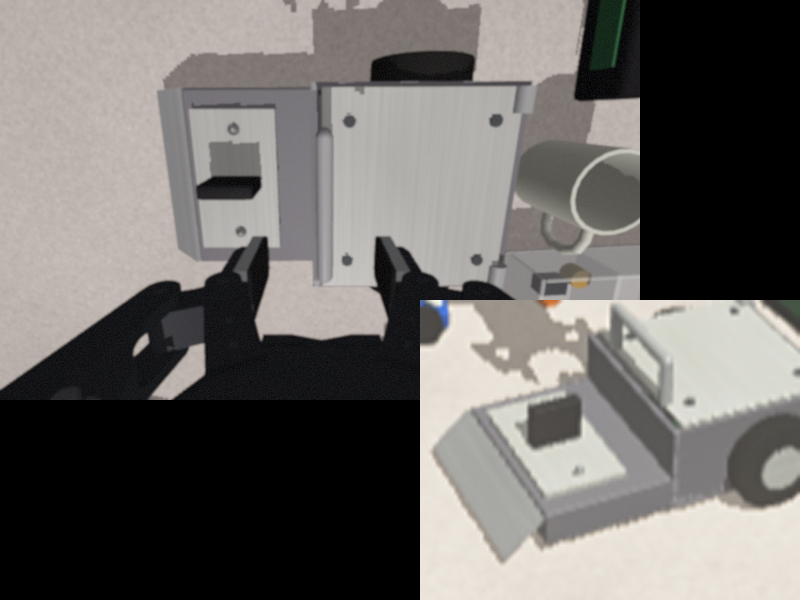

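The cover lies flush. Its plate corners match the prediction for flush and both pins show through the holes at (233,128) and (240,231). The bar runs along column 324, rows 130 to 283, between the fingers. Next I descend and grip it.

>>> move_arm([
  [0,0.0015,0.04],
  [0,0.0015,0.07],
  [0,0.0015,0.079],
  [0,0.0015,0.079],
  [0,0.0015,0.079],
  [0,0.0015,0.079],
  [0,0.0015,0.079],
  [0,0.0015,0.079],
  [0,0.0015,0.079],
  [0,0.0015,0.079],
], claw=[60,60,60,60,0,0,0,0,0,0], spin=[0,0,0,0,0,0,0,0,0,0], force=30)

```text
clock: 9.75
tcp_pos: [0.5504, -0.0477, 0.1335]
tool_rot: [0.727, 0.687, 0.001, 0.001]
ft_force: [-1.1, -0.1, 5.1]
width: -0.003
grasp_force: 3.0
```

```bash
python3 - <<'E'
from h import *
s=manip.get_state(); print({k:np.round(s[k],3).tolist() for k in("tcp_pos","tool_rot","ft_force","ft_torque","width","grasp_force")})
w=manip.read_camera("wrist"); sd=manip.read_camera("side"); sc=manip.read_camera("scene")
for n,i in(("w5",w),("s5",sd),("c5",sc)): cv2.imwrite(f"pics/{n}.png",i)
for n in("wrist","side","scene"): print(n,[(np.round(d["uv"]),round(d["conf"],2)) for d in manip.recognise("hatch_bar",n)])
o=np.zeros((600,800,3),np.uint8)
o[:300,:400]=cv2.resize(w[100:340,160:480],(400,300)); o[:300,400:]=cv2.resize(sc[170:278,250:394],(400,300),interpolation=cv2.INTER_CUBIC)
o[300:,:400]=cv2.resize(sd[140:260,280:440],(400,300),interpolation=cv2.INTER_CUBIC)
cv2.imwrite("pics/z5.png",o)
E
```

```text
{'tcp_pos': [0.55, -0.048, 0.133], 'tool_rot': [0.727, 0.687, 0.001, 0.001], 'ft_force': [-1.085, -0.068, 5.07], 'ft_torque': [0.043, 0.33, 0.03], 'width': -0.003, 'grasp_force': 2.965}
wrist [(array([448., 179.]), 0.56)]
side [(array([358., 200.]), 0.87)]
scene [(array([307., 232.]), 0.78)]
```

View pics/z5.png

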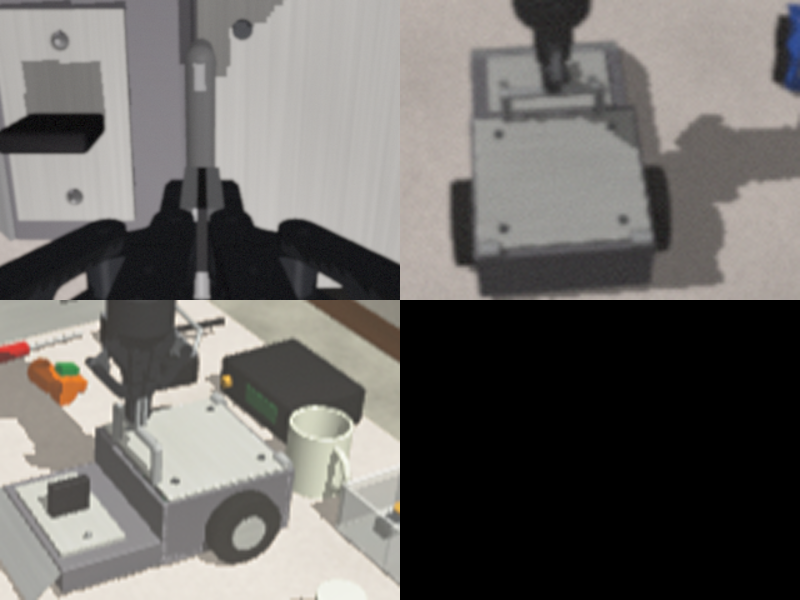

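```bash
python3 - <<'E'
from h import *
for z in(.115,.1335,.15,.156,.17):
  p=(.5504,-.0477,z); a=proj("side",p);b=proj("scene",p);w=proj("wrist",p)
  print(z,"side crop",((a-[280,140])*2.5+[0,300]).round(),"scene crop",((b-[250,170])/.36+[400,0]).round(),"wrist crop",((w-[160,100])*1.25).round())
# bar ends
for y,p in((.05,(.552,.0017)),(-.05,(.5464,-.098))):
  for z in(.14,.15):
    P=(*p,z);print(y,z,((proj("side",P)-[280,140])*2.5+[0,300]).round(),((proj("scene",P)-[250,170])/.36+[400,0]).round(),((proj("wrist",P)-[160,100])*1.25).round())
E
```

```text
0.115 side crop [136. 450.] scene crop [553. 109.] wrist crop [203. 154.]
0.1335 side crop [136. 436.] scene crop [552.  99.] wrist crop [203. 169.]
0.15 side crop [136. 424.] scene crop [552.  89.] wrist crop [204. 184.]
0.156 side crop [137. 420.] scene crop [552.  86.] wrist crop [204. 190.]
0.17 side crop [137. 409.] scene crop [552.  77.] wrist crop [204. 207.]
0.05 0.14 [117. 411.] [599.  91.] [201.  60.]
0.05 0.15 [117. 404.] [599.  85.] [201.  63.]
-0.05 0.14 [155. 454.] [504.  97.] [201. 274.]
-0.05 0.15 [156. 447.] [504.  91.] [201. 288.]
```

The measured fingertip pixels, (137,425) in the side crop and (553,90) in the scene crop, correspond to a height of about 0.15 m. So the shut fingers are resting on top of the bar rather than around it. I'll raise, open, and go about 20 mm deeper, which still leaves the tips clear of the hatch face at 0.106 m.

>>> move_arm([
  [0,0,-0.02],
  [0,0,-0.02],
  [0,0,-0.02],
  [0,0,-0.02],
  [0,0,-0.01],
  [0,0,0.01],
  [0,0,0.022],
  [0,0,0.022],
  [0,0,0.022],
  [0,0,0.022],
  [0,0,0.022],
  [0,0,0.022],
  [0,0,0.022],
  [0,0,0.022],
  [0,0,0.022],
], claw=[0,60,60,60,60,60,60,60,0,0,0,0,0,0,0], spin=[0,0,0,0,0,0,0,0,0,0,0,0,0,0,0], force=30)

```text
clock: 11.55
tcp_pos: [0.5501, -0.0476, 0.1144]
tool_rot: [0.727, 0.687, 0.0, 0.001]
ft_force: [0.5, -0.0, 2.3]
width: 0.128
grasp_force: 29.3
```

>>> move_arm([
  [0,0.0035,-0.0095],
  [0,0.007,-0.019],
  [0,0.0115,-0.028],
  [0,0.016,-0.037],
  [0,0.0215,-0.046],
  [0,0.027,-0.0545],
  [0,0.033,-0.0625],
  [0,0.04,-0.0705],
  [0,0.0465,-0.078],
  [0,0.054,-0.085],
  [0,0.054,-0.085],
  [0,0.054,-0.085],
], claw=[0,0,0,0,0,0,0,0,0,0,0,0], spin=[0,0,0,0,0,0,0,0,0,0,0,0])

```text
clock: 12.75
tcp_pos: [0.591, -0.0497, 0.1836]
tool_rot: [0.727, 0.687, -0.001, -0.001]
ft_force: [-9.0, 0.6, 6.7]
width: 0.129
grasp_force: 29.6
```

```bash
python3 - <<'E'
from h import *
s=manip.get_state(); print({k:np.round(s[k],4).tolist() for k in("tcp_pos","tool_rot","ft_force","ft_torque","width","grasp_force","joints")})
E
```

```text
{'tcp_pos': [0.591, -0.0497, 0.1836], 'tool_rot': [0.7267, 0.6869, -0.0015, -0.0014], 'ft_force': [-8.9644, 0.6222, 6.7413], 'ft_torque': [0.0116, 1.4795, 0.0678], 'width': 0.1288, 'grasp_force': 29.5716, 'joints': [-0.2293, 0.269, 1.5205, -0.0009, 1.3561, -0.1728]}
```

>>> move_arm([
  [0,0.007,-0.0085],
  [0,0.014,-0.0153],
  [0,0.022,-0.022],
  [0,0.0303,-0.028],
  [0,0.039,-0.034],
  [0,0.0478,-0.0393],
  [0,0.057,-0.0437],
  [0,0.0669,-0.0475],
  [0,0.0669,-0.0475],
  [0,0.0669,-0.0475],
], claw=[0,0,0,0,0,0,0,0,0,0], spin=[0,0,0,0,0,0,0,0,0,0])

```text
clock: 13.75
tcp_pos: [0.6472, -0.0527, 0.2206]
tool_rot: [0.727, 0.687, 0.001, 0.001]
ft_force: [-4.2, 1.2, 4.7]
width: 0.121
grasp_force: 30.8
```

```bash
cat > g.py <<'E'
from h import *
s=manip.get_state(); p=np.array(s["tcp_pos"])-[.5501,-.0476,.1144]; dx=p[0]*.9984-p[1]*.0567; 
X,Z=-.155+dx,.05+p[2]; print("dx,dz",dx.round(4),p[2].round(4),"theta",np.arctan2(Z,-X)-.3121,"rad",np.hypot(X,Z)); f=s["ft_force"]
r=np.array([X,Z])/np.hypot(X,Z); fx=f[0]*.9984-f[1]*.0567; print("radial",fx*r[0]+f[2]*r[1],"tang",fx*r[1]-f[2]*r[0],s["ft_force"].round(1) if hasattr(s["ft_force"],"round") else f,s["width"],s["grasp_force"],s["clock"],np.abs(s["joint_velocities"]).max())
E
python3 g.py; python3 - <<'E'
from h import *
sd=manip.read_camera("side"); cv2.imwrite("pics/s6.png",sd); print(manip.recognise("hatch_bar","side")[:2])
E
```

```text
dx,dz 0.0972 0.1062 theta 0.9042549546201695 rad 0.16651994124068306
radial 5.906247548668592 tang -2.3722004281744677 [-4.2  1.2  4.7] 0.12068765329530842 30.753624737262726 13.75 0.010729540334786904
[{'uv': [365.3, 168.1], 'conf': 0.77}, {'uv': [309.1, 225.0], 'conf': 0.58}]
```

>>> move_arm([
  [0,0.01,-0.0035],
  [0,0.02,-0.0065],
  [0,0.03,-0.0087],
  [0,0.04,-0.0105],
  [0,0.0445,-0.011],
  [0,0.0445,-0.011],
  [0,0.0445,-0.011],
  [0,0.0445,-0.011],
], claw=[0,0,0,0,0,0,0,0], spin=[0,0,0,0,0,0,0,0])

```text
clock: 14.65
tcp_pos: [0.6815, -0.0545, 0.2284]
tool_rot: [0.727, 0.687, 0.0, -0.0]
ft_force: [-0.3, 3.3, 2.7]
width: 0.123
grasp_force: 31.3
```

```bash
python3 g.py; python3 - <<'E'
from h import *
for n in("side","scene"): cv2.imwrite(f"pics/{n}7.png",manip.read_camera(n))
E
```

```text
dx,dz 0.1316 0.114 theta 1.1168632979629889 rad 0.16562423234402407
radial 2.749558364546707 tang -0.14494860126158193 [-0.3  3.3  2.7] 0.12314501825579341 31.305606365203857 14.65 0.005111224770840823
```

>>> move_arm([
  [0,-0.0045,0.0005],
  [0,-0.01,0.0015],
  [0,-0.0145,0.0023],
  [0,-0.02,0.0037],
  [0,-0.0245,0.0045],
  [0,-0.03,0.006],
  [0,-0.035,0.0075],
  [0,-0.04,0.0095],
  [0,-0.045,0.0112],
  [0,-0.045,0.0112],
  [0,-0.045,0.0112],
  [0,-0.045,0.0112],
  [0,-0.045,0.0112],
  [0,-0.045,0.0112],
], claw=[0,0,0,0,0,0,0,0,0,0,0,0,0,0], spin=[0,0,0,0,0,0,0,0,0,0,0,0,0,0])

```text
clock: 16.15
tcp_pos: [0.6454, -0.0527, 0.2198]
tool_rot: [0.727, 0.687, -0.0, -0.0]
ft_force: [0.8, 6.0, 1.1]
width: 0.123
grasp_force: 30.5
```

```bash
python3 g.py; python3 - <<'E'
from h import *
cs=manip.read_camera("side"); sc=manip.read_camera("scene"); cv2.imwrite("pics/s8.png",cs); cv2.imwrite("pics/c8.png",sc)
# compare hatch-plate appearance with model: score corners by predicted outline edge strength
R=np.radians(-3.25);ax=np.array([np.cos(R),np.sin(R),0]);ay=np.array([-np.sin(R),np.cos(R),0]);H=np.array([.4643,-.0434,.05])+.24*ax+[0,0,.05]
def P(th,f,u,y): # f forward, u up in hatch frame
    x=-f*np.cos(th)+u*np.sin(th); z=f*np.sin(th)+u*np.cos(th); return H+x*ax+y*ay+[0,0,z]
def score(n,im,th,segs):
    g=cv2.GaussianBlur(cv2.cvtColor(im,cv2.COLOR_BGR2GRAY),(0,0),1).astype(np.float32); c=cal(n); t=[]
    for a,b in segs:
        A,B=proj(n,P(th,*a),c),proj(n,P(th,*b),c); d=(B-A)/np.linalg.norm(B-A); nn=np.array([-d[1],d[0]])
        L=np.linspace(.1,.9,40)[:,None]; q=A+(B-A)*L
        s=lambda o:cv2.remap(g,(q+o*nn)[:,0].astype(np.float32)[None],(q+o*nn)[:,1].astype(np.float32)[None],1)[0]
        t.append(abs((s(1.5)-s(-1.5)).mean()))
    return t
top=lambda:[((.157,.006,-.086),(.157,.006,.086)),((.157,.006,-.086),(.0,.006,-.086)),((.157,.006,.086),(.0,.006,.086)),((.157,0,-.086),(.157,0,.086)),((.157,0,-.086),(0,0,-.086)),((.157,0,.086),(0,0,.086))]
for n,im in(("side",cs),("scene",sc)):
    th=np.arange(.75,1.06,.01); S=np.array([score(n,im,t,top()) for t in th])
    print(n,[(th[i].round(2),S[i,k].round(0)) for k,i in enumerate(S.argmax(0))])
E
```

```text
dx,dz 0.0955 0.1054 theta 0.8928623616863538 rad 0.1664146838668398
radial 0.8715604017573992 tang 0.7910768450139244 [0.8 6.  1.1] 0.12336951086664712 30.47910511493683 16.15 0.0018206452901252843
side [(np.float64(0.84), np.float32(33.0)), (np.float64(0.82), np.float32(66.0)), (np.float64(1.04), np.float32(38.0)), (np.float64(0.88), np.float32(34.0)), (np.float64(0.88), np.float32(77.0)), (np.float64(1.06), np.float32(22.0))]
scene [(np.float64(0.88), np.float32(5.0)), (np.float64(1.06), np.float32(20.0)), (np.float64(0.75), np.float32(28.0)), (np.float64(0.91), np.float32(5.0)), (np.float64(1.06), np.float32(17.0)), (np.float64(1.04), np.float32(27.0))]
```

>>> move_arm([
  [0.001,0,0],
  [0.001,0,0],
  [0.001,0,0],
  [0.001,0,0],
  [0.001,0,0],
], claw=[0,0,0,0,0], spin=[0,0,0,0,0])

```text
clock: 16.75
tcp_pos: [0.6456, -0.0527, 0.2198]
tool_rot: [0.727, 0.687, -0.0, 0.0]
ft_force: [-0.7, 0.5, 2.0]
width: 0.124
grasp_force: 30.6
```

```bash
python3 g.py; python3 - <<'E'
from h import *
a=cv2.imread("pics/s4.png"); b=manip.read_camera("side"); c=cv2.imread("pics/s8.png")
print("cover region change since placing",cv2.absdiff(a,b)[205:245,283:325].mean(), "whole since last",cv2.absdiff(c,b).mean(), "hatch",cv2.absdiff(c,b)[120:230,320:420].mean())
E
```

```text
dx,dz 0.0957 0.1054 theta 0.8941194701715252 rad 0.16638394649292298
radial 2.1105577108153484 tang 0.004788308837002431 [-0.7  0.5  2. ] 0.1244533237991662 30.58300495147705 16.75 0.0015132623278224782
cover region change since placing 2.7021825396825396 whole since last 0.442296875 hatch 0.6610303030303031
```

The hold is steady, with the hatch at about 0.89 rad, and the cover region of the side picture is almost unchanged since placing.

```bash
python3 -c "
from rig import manip
print(manip.hand_in())"
```

```text
the job is handed in; nothing more can be done
None
```

I lowered the bay cover flush over both pins, raised the hatch past its balance point to about 1.12 rad, and handed in at about 17 s with the bar held still at about 0.89 rad, roughly 6° below balance; my first close on the bar shut the fingers on top of it (about 5 N), so I gripped it again deeper.

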